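# Lock the loaded carrier at the rail station

## Task

On the parts-store bench, slide the carrier with its filter along the rail, away from the end where it stands, until it is fully home against the stop at the other end, where its lug comes over the station block. Then take the long pin out of the pin rest and put it down through the eye of the lug and into the block until its head sits on the lug, and let go. Leave the short pin and the other things on the bench where they are.

Things in the scene. Friction and masses are not known exactly. Their poses are not given: they have to be found in the camera images.
- rail: Fixed slide rail on the bench: dark steel base 100 mm wide (its x) and 420 mm long (its y), two aluminium guides, a steel stop block at each end (up to 44 mm high). Origin: centre of the base at bench height (z = 0). Its y axis runs along the rail and points to the station end: the carrier must travel towards +y.
- carrier (a joint): Carrier's travel along rail +y, in m: 0 at the starting stop, 0.200 fully home at the station-end stop; stays where left (about 2 N of friction). Grey tray 96 mm wide, 160 mm long, floor 36 mm above the bench, with a filter clamped to it (76 mm diameter, top 92 mm above the bench, centre 28 mm from the tray's middle towards rail +y), a push post and the lug.
- post_top (a point): Centre of the top of the carrier's push post, a plain upright steel cylinder 22 mm in diameter that rises 60 mm from the tray floor to 96 mm above the bench. It stands on the middle line of the tray, 60 mm from the tray's middle towards rail -y, its side 39 mm clear of the filter. Axes parallel to the rail's. Moves with the carrier.
- lug_hole (a point): Centre of the eye of the carrier's lug, at the lug's upper face, 60 mm above the bench: a steel plate 46 x 46 mm, 10 mm thick, on the tray's +x side, 75 mm from the rail's middle line, level with the tray's middle. The eye goes through, 14 mm in diameter, upright, with a 1.5 mm chamfer. Moves with the carrier.
- station_hole (a point): Centre of the mouth of the bore in the fixed aluminium station block, 44 mm above the bench, 75 mm to the +x side of the rail's middle line. Block 46 x 46 mm, 44 mm high; bore 14 mm in diameter, upright, right through to the bench. When the carrier is fully home the eye of the lug is straight above it, with a 6 mm gap between lug and block.
- pin_rest: Fixed plywood block 120 x 66 mm (its x, y), 24 mm high, with two blind holes at x = -32 and +32 mm, 13 mm in diameter, 20 mm deep, in which the two pins stand upright; either pin may be in either hole. Origin: centre of its underside on the bench.
- lock_pin: The long pin, steel, 100 g: shank 12 mm in diameter and 56 mm long with a 5 mm tapered nose, then a round grip head 24 mm in diameter and 34 mm high (total 90 mm). Origin: the tip of the nose; z points up to the head. It stands in the pin rest with its tip 4 mm above the bench and its head between 60 and 94 mm above the bench.
- short_pin: The short pin, steel: same head and thickness, shank only 26 mm long (total 60 mm). Origin: the tip of the nose, z up. Its head stands between 30 and 64 mm above the bench. Not to be used.
- filter_can: Bystander: white metal filter can, 84 mm in diameter, 120 mm high, upright. Origin: centre of its underside.
- bearing: Bystander: steel bearing ring lying flat, 80 mm outside, 44 mm inside, 20 mm high. Origin: centre of its underside.
- wrench: Bystander: steel wrench 170 mm long lying on the bench. Origin: on its underside near the middle of its length.
- piston: Bystander: aluminium engine piston, 84 mm in diameter, 75 mm high, upright. Origin: centre of its underside.
- carton: Bystander: dark blue carton 100 x 100 mm, 150 mm high. Origin: centre of its underside.
- flat_box: Bystander: flat cardboard box 80 x 140 mm, 50 mm high. Origin: centre of its underside.
- liner: Bystander: dark steel bar 56 mm in diameter, 130 mm long, lying. Origin: under the middle of its length.
Not all that is in view belongs to the job. Leave any yellow look-alike of the lock_pin alone.

How it is judged (in metres and radians):
On the way, in this order (a step that is already met when the one before it is completed fails the run):
1. the carrier stands fully home at the station-end stop (within 4 mm) (value of joint carrier above 0.196 m), for 0.2 s.
2. the long pin is down through the lug and the station block (head within 5 mm of the lug) (value of joint carrier above 0.196 m and horizontal distance between lock_pin and station_hole below 0.005 m and z of lock_pin in the frame of rail below 0.009 m and angle between lock_pin's own z axis and vertical below 0.12 rad), for 0.2 s.
At the end, for the whole second after the job is handed in: Carrier within 4 mm of fully home at the station-end stop; long pin through the lug's eye in the station bore: tip within 5 mm of the bore's axis and under 9 mm above the bench (head within 5 mm of the lug), tilt under 0.12 rad; pin and carrier at rest (all of step 2 and linear speed of lock_pin below 0.02 m/s and velocity of joint carrier below 0.01 m/s); the robot touches nothing.
It fails at once if the short pin is moved by more than 25 mm (distance of short_pin from where it was at the start of the episode above 0.025 m).
It fails at once if another thing on the bench (filter can, bearing ring, wrench, piston, carton, flat box, steel bar) is moved by more than 25 mm (distance of any of filter_can, bearing, wrench, piston, carton, flat_box, liner from where it was at the start of the episode above 0.025 m).
It also fails if it takes over 56 s, if anything falls off the work surface, if the arm or the gripper's body presses on something with over 40 N, if the wrist force passes 120 N, or if a joint passes its speed limit or range.

## Robot

A 6-joint arm with a two-finger parallel gripper is mounted at the origin on the work surface. World frame = base frame: x ahead of the robot, y to its left, z up, the work surface at z = 0. Lengths are in m, angles in degrees, forces in N, time in s.
With the tool pointing down it reaches from about 0.325 to 0.85 m from the base axis. Payload 4.4 kg.
Tool frame: the origin (TCP) lies midway between the tips of the shut fingers; the grasp point (between the pads) lies 19 mm behind it; y points along the fingers, z is the direction in which the jaws open and shut, and the axes are right-handed (so a half turn about y gives the same grasp; the last joint's range is limited). The gripper opens to 94 mm and grips with 3 to 60 N. Pads are 16 mm wide; open, the fingers measure 119 mm over their backs; the gripper's body (75 mm by 177 mm) begins 78 mm behind the grasp point.
Start: joints at [54.689, 11.837, 88.321, -0, 79.842, -8.623], TCP at [0.258, 0.514, 0.205] pointing down, gripper open.
Joint ranges: [-156.59, 156.59], [-49.26, 127.26], [12.9, 141.05], [-63.56, 243.56], [4.71, 150.69], [-161.64, 161.64]. Speed limits (degrees/s): [159.86, 159.86, 180, 180, 180, 180].

## Interface

Orientations are given as [roll, pitch, yaw] about the fixed x, y, z axes, in that order (R = Rz(yaw) Ry(pitch) Rx(roll)).
In Python, from rig import r gives the robot as it stands.
- The arm moves only by the tool play_rows, never from a script. Its argument "deltas" is text: rows parted by semicolons, each of 7 numbers parted by spaces: the shift along the tool's x, y, z in mm, then the turn, a rotation vector about the tool's x, y, z in degrees, then the closure, from -1 (fully open) to 1 (shut). A call has 1 to 20 rows; each row shifts and turns the commanded pose from where the row before left it, along the tool's axes as they then stand; what a row does not reach is not made up. A row lasts 1/10 s, in which the tool goes at most 50 mm and 8.59 degrees, less where a joint would pass 70% of its speed; a pose out of reach is approached as far as the arm can. A call is refused whole if a number of a shift passes 50 or a number of a turn 8.59, either way. A call with a gripper value outside its range is refused whole. The fingers move at their own pace and stop on an object; "force" is the grip in N (left out, the last holds). Time passes only in rows, so rows that do not move let the fingers close. It gives the time, the measured TCP pose, the force and the opening at its end, in the units of the state.
- r.sense(): the state, without advancing time (a new reading comes with each control period).
- r.grab_frame(name): name is "side" or "top" or "wrist"; returns (picture, depth): 384x512x3 uint8, red, green, blue; 384x512 float32, m along the optical axis (not along the pixel's ray), 0 where there is no reading.
- r.camera_info(name): a dict with "fovy" (degrees; the focal length in pixels is half the picture's height over the tangent of half this angle, whatever the lens; pixels are square), "cx", "cy" (the principal point, pixels), "R" (3x3) and "t" (3): a world point X has camera coordinates R X + t; the wrist camera has in their place "T_tool_cam" (4x4, takes a point from camera to tool coordinates, whose origin is the TCP and whose axes are the tool frame's). Camera axes: x right, y down, z forward; pixel columns grow to the right and rows downward; lengths in m; the calibration is good to about 2 mm. A picture is of the moment at which its call begins: read the wrist's pose just before it. camera_info takes no time and is no camera call.
- r.finish_job(): hands the job in, once; it reports no verdict.
The state is a dict: "t": time; "joints": joint angles; "qvel": joint speeds; "tau": joint torques, N m; "position": TCP position; "eef_rot": TCP orientation; "wrist_force": force on the tool from outside, world axes, zero at the start; "moment": the same for the moment, N m; "width": finger opening in m.
Only numpy, scipy, OpenCV 4.12 (cv2) and the standard library are available. Lean on these libraries where they do the work, as an engineer would, in place of code of your own. Each camera call takes 0.05 s, during which the arm holds its last target. There are 200 camera calls.

## Working session

There is one attempt and no reset: what is moved stays moved. The work goes in short steps, Python scripts to look and compute and a tool call to move; the robot and the scene stay as the last step left them, time stands still between calls to the robot, and variables do not carry over. Pictures are saved under pics/ and viewed, about 8 in all and at most 12, crops included, and the job is handed in when it is done.

Besides the shell and the picture viewer there is one more tool, called after "Call:" as name(argument=value, ...), one argument or row to a line, values as JSON. play_rows: Moves the arm, as the interface text tells. Its arguments: {"type":"object","properties":{"deltas":{"type":"string"},"force":{"type":"number"}},"required":["deltas"]}

```bash
mkdir -p pics; cat > h.py <<'E'
import numpy as np, cv2
from rig import r
from scipy.spatial.transform import Rotation as Ro
def pose():
    s=r.sense(); T=np.eye(4); T[:3,:3]=Ro.from_euler('xyz',s['eef_rot'],degrees=True).as_matrix(); T[:3,3]=s['position']; return s,T
def snap(n):
    s,T=pose(); p,d=r.grab_frame(n); np.savez('pics/last_%s.npz'%n,p=p,d=d,T=T); return p,d,T
def cloud(n):
    z=np.load('pics/last_%s.npz'%n); d=z['d']; c=r.camera_info(n); f=d.shape[0]/2/np.tan(np.radians(c['fovy']/2))
    v,u=np.mgrid[:d.shape[0],:d.shape[1]]
    P=np.stack([(u-c['cx'])/f*d,(v-c['cy'])/f*d,d],-1)
    if 'R' in c: W=(P-np.array(c['t']))@np.array(c['R'])
    else:
        M=z['T']@np.array(c['T_tool_cam']); W=P@M[:3,:3].T+M[:3,3]
    W[d==0]=np.nan
    return z['p'],W
E
python3 - <<'E'
from h import *
s,T=pose();print(s);print(T.round(3))
for n in('side','top'):
    p,d,_=snap(n); cv2.imwrite('pics/%s0.png'%n,cv2.resize(p[:,:,::-1],(800,600),interpolation=cv2.INTER_CUBIC))
    c=r.camera_info(n);print(n,c)
E
```

```text
{'t': 0.0, 'joints': array([ 5.46884902e+01,  1.18820918e+01,  8.84017264e+01, -1.68895681e-03,
        7.98415963e+01, -8.62460630e+00]), 'qvel': array([-0.01627041,  0.03686013,  0.00346446, -0.05434255,  0.12170778,
        0.0034636 ]), 'tau': array([-1.00675129e-04, -3.70874834e+01, -2.81421483e+01,  6.98073185e-02,
        3.60862655e-02, -1.83388197e-04]), 'position': array([0.25781597, 0.51308372, 0.20433762]), 'eef_rot': array([-9.01242456e+01,  1.71641120e-02, -2.66866224e+01]), 'wrist_force': array([-0.1685472 ,  0.17929812,  0.22181872]), 'moment': array([-0.00210257,  0.01044541, -0.02900792]), 'width': 0.09368421298460294}
[[ 0.893 -0.001  0.449  0.258]
 [-0.449 -0.002  0.893  0.513]
 [-0.    -1.    -0.002  0.204]
 [ 0.     0.     0.     1.   ]]
side {'fovy': 44.043719881548085, 'cx': 247.53980128740085, 'cy': 192.79803562271337, 'R': array([[ 0.74953882, -0.66183222, -0.01302527],
       [-0.52235201, -0.57925871, -0.62578568],
       [ 0.40662013,  0.47585444, -0.77988629]]), 't': array([-0.40406684,  0.3588456 ,  1.03758886])}
top {'fovy': 48.29186112685201, 'cx': 252.53408413017877, 'cy': 189.95793920563733, 'R': array([[-0.01865852, -0.99953674, -0.0240449 ],
       [-0.99233215,  0.02145222, -0.12172388],
       [ 0.1221833 ,  0.02158934, -0.99227271]]), 't': array([0.04813489, 0.55564449, 1.26388395])}
```

View pics/side0.png

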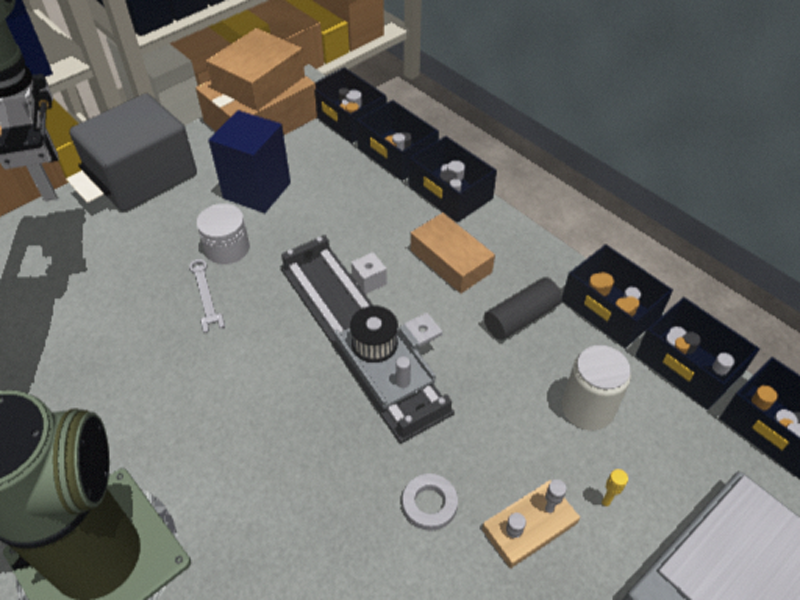

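View pics/top0.png

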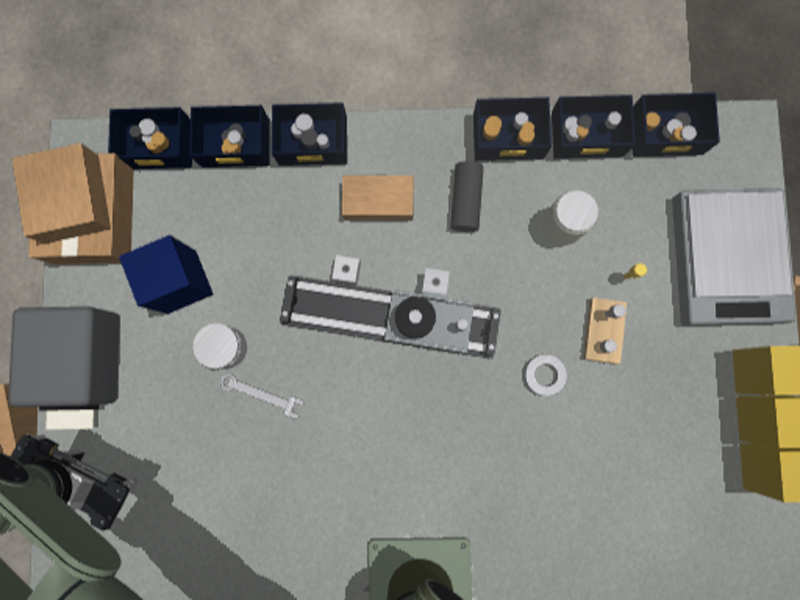

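Side view: carrier stands at the near end, with post top at (403,362), lug eye (423,328) and station block (370,265). The rest holds the long pin at (557,488), the short pin at (515,520), and the yellow look-alike is at (617,480). In the top view, post top is (463,325), lug (435,283), station (345,268), long pin (619,311) and short pin (609,346).

```bash
cat >> h.py <<'E'
def ray(n,u,v,z):
    c=r.camera_info(n); f=192/np.tan(np.radians(c['fovy']/2)); R=np.array(c['R']);t=np.array(c['t'])
    o=-R.T@t; w=R.T@np.array([(u-c['cx'])/f,(v-c['cy'])/f,1]); return o+w*(z-o[2])/w[2]
E
python3 - <<'E'
from h import *
k=1.5625
pts={'post':(.096,(463,325),(403,361)),'lug':(.06,(435,283),(423,328)),'station':(.044,(345.5,268.5),(370,265)),'long':(.094,(619,311),(558,485)),'short':(.064,(609,346),(516,520))}
for n in('top','side'):
    _,W=cloud(n)
    for m,(z,a,b) in pts.items():
        u,v=np.array(a if n=='top' else b)/k
        print(n,m,ray(n,u,v,z).round(3), W[int(v)-1:int(v)+2,int(u)-1:int(u)+2].reshape(-1,3)[[0,4,8]].round(3).tolist())
_,W=cloud('top')
# cylinder tops by height
for nm,c,lo,hi in(('post',(463,325),.09,.102),('long',(619,311),.088,.1),('short',(609,346),.058,.07),('lug',(435,283),.055,.066),('stn',(345.5,268.5),.039,.049)):
    u,v=(np.array(c)/k).astype(int); q=W[v-18:v+18,u-18:u+18].reshape(-1,3); q=q[(q[:,2]>lo)&(q[:,2]<hi)]
    print(nm,len(q),np.median(q,0).round(4),((q.min(0)+q.max(0))/2).round(4),np.ptp(q,axis=0).round(3))
# guides direction: rail 
m=(np.abs(W[...,2]-.044)<.006); 
E
```

```text
top post [ 0.494 -0.089  0.096] [[0.497, -0.085, 0.096], [0.494, -0.088, 0.097], [0.491, -0.091, 0.094]]
top lug [ 0.578 -0.041  0.06 ] [[0.59, -0.039, 0.003], [0.587, -0.042, 0.003], [0.575, -0.043, 0.061]]
top station [0.613 0.131 0.044] [[0.621, 0.136, 0.029], [0.622, 0.135, 0.006], [0.619, 0.132, 0.002]]
top long [ 0.514 -0.375  0.094] [[0.517, -0.372, 0.093], [0.514, -0.375, 0.093], [0.511, -0.376, 0.096]]
top short [ 0.452 -0.362  0.064] [[0.456, -0.358, 0.061], [0.453, -0.359, 0.065], [0.45, -0.362, 0.064]]
side post [ 0.496 -0.088  0.096] [[0.494, -0.083, 0.097], [0.495, -0.086, 0.095], [0.493, -0.091, 0.099]]
side lug [ 0.58  -0.044  0.06 ] [[0.583, -0.034, 0.056], [0.585, -0.036, 0.051], [0.612, -0.013, 0.001]]
side station [0.614 0.129 0.044] [[0.615, 0.137, 0.044], [0.618, 0.137, 0.037], [0.619, 0.134, 0.034]]
side long [ 0.517 -0.374  0.094] [[0.517, -0.371, 0.096], [0.517, -0.374, 0.095], [0.517, -0.377, 0.095]]
side short [ 0.451 -0.364  0.064] [[0.451, -0.36, 0.064], [0.451, -0.363, 0.065], [0.45, -0.366, 0.068]]
post 51 [ 0.4997 -0.0853  0.0955] [ 0.505  -0.0667  0.0952] [0.033 0.06  0.01 ]
long 54 [ 0.5173 -0.3736  0.0939] [ 0.5171 -0.374   0.0936] [0.023 0.022 0.011]
short 55 [ 0.4557 -0.3626  0.0637] [ 0.4545 -0.3628  0.0642] [0.02  0.023 0.011]
lug 258 [ 0.5772 -0.04    0.0603] [ 0.5787 -0.0414  0.0602] [0.061 0.052 0.01 ]
stn 204 [0.6148 0.1313 0.0445] [0.6153 0.1324 0.0441] [0.05  0.052 0.01 ]
```

```bash
python3 - <<'E'
from h import *
from scipy.spatial import cKDTree
_,W=cloud('top'); q=W.reshape(-1,3); q=q[np.isfinite(q[:,2])]
def rect(c,rad,lo,hi):
    s=q[(np.hypot(q[:,0]-c[0],q[:,1]-c[1])<rad)&(q[:,2]>lo)&(q[:,2]<hi)]; return len(s),cv2.minAreaRect((s[:,:2]*1000).astype(np.float32))
print('lug',rect((.578,-.042),.034,.054,.066)); print('stn',rect((.6145,.131),.04,.039,.049)); print('rest',rect((.485,-.368),.075,.018,.03))
# rail: points with |x'|<56 about centre line
yaw=np.radians(-10); 
for _ in range(2):
    ex=np.array([np.cos(yaw),np.sin(yaw)]); ey=np.array([-ex[1],ex[0]])
    d=q[:,:2]-np.array([.5,.0]); a=d@ex*1000; b=d@ey*1000
    s=q[(abs(a-18)<70)&(abs(b-20)<230)&(q[:,2]>.008)&(q[:,2]<.0445)]
    s=s[((s[:,:2]-[.5,0])@ex)*1000<75]
    R=cv2.minAreaRect((s[:,:2]*1000).astype(np.float32)); print('rail',len(s),R)
E
```

```text
lug (263, ((578.5985107421875, -40.71300506591797), (45.83887481689453, 55.377281188964844), 79.79408264160156))
stn (204, ((614.9590454101562, 132.1116943359375), (46.02803421020508, 46.44947814941406), 80.17216491699219))
rest (721, ((486.2744140625, -369.14910888671875), (68.17327117919922, 120.4086685180664), 80.26751708984375))
rail 3246 ((521.0260009765625, 37.066070556640625), (421.42889404296875, 117.56840515136719), 78.82665252685547)
rail 3246 ((521.0260009765625, 37.066070556640625), (421.42889404296875, 117.56840515136719), 78.82665252685547)
```

Call:
play_rows(
  deltas="0 0 0 0 -8 0 0; 0 0 0 0 -8 0 0; 0 0 0 0 0 0 0; 0 0 0 0 0 0 0",
  force=25,
)

```text
t: 0.5
position: [0.2581, 0.5135, 0.205]
eef_rot: [-90.0, 0.0, -10.9]
wrist_force: [0.0, -1.0, 0.1]
width: 0.0657
```

Call:
play_rows(
  deltas="12 0 -20 0 -1 0 0; 24 0 -39.4 0 0 0 0; 24 0 -39.4 0 0 0 0; 24 0 -39.4 0 0 0 0; 24 0 -39.4 0 0 0 0; 24 0 -39.4 0 0 0 0; 24 0 -39.4 0 0 0 0; 24 0 -39.4 0 0 0 0; 24 0 -39.4 0 0 0 0; 24 0 -39.4 0 0 0 0; 24 0 -39.4 0 0 0 0; 24 0 -39.4 0 0 0 0; 24 0 -39.4 0 0 0 0; 24 0 -39.4 0 0 0 0; 12 0 -20 0 0 0 0; 0 0 0 0 0 0 0; 0 0 0 0 0 0 0",
)

```text
t: 2.2
position: [0.4957, -0.0871, 0.2051]
eef_rot: [-90.0, 0.1, -9.8]
wrist_force: [-0.4, -0.4, 0.1]
width: 0.047
```

```bash
python3 - <<'E'
from h import *
p,d,T=snap('wrist'); cv2.imwrite('pics/w1.png',cv2.resize(p[:,:,::-1],(800,600)))
print(T.round(4)[:3,3]); _,W=cloud('wrist')
q=W.reshape(-1,3); s=q[(q[:,2]>.088)&(q[:,2]<.102)&(np.hypot(q[:,0]-.495,q[:,1]+.0885)<.025)]
print(len(s),s.mean(0),s.min(0),s.max(0))
E
```

```text
[ 0.4957 -0.0871  0.2051]
464 [ 0.4923329  -0.0867705   0.09491688] [ 0.48265306 -0.09752975  0.08807878] [ 0.50337511 -0.07643164  0.09741924]
```

View pics/w1.png

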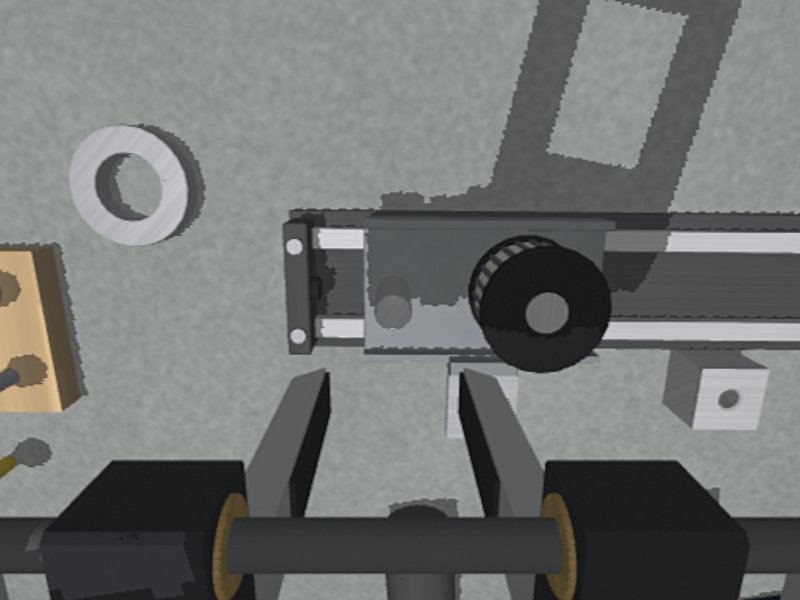

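The wrist view shows the post top at (393,310), midway between the fingers. The rail runs level in the picture, so the yaw is right, and the station bore is at (729,399). Descending to grip the post.

Call:
play_rows(
  deltas="-2.5 20 0 0 0 0 0; 0 40 0 0 0 0 0; 0 40 0 0 0 0 0; 0 30 0 0 0 0 0; 0 17 0 0 0 0 0; 0 0 0 0 0 0 0; 0 0 0 0 0 0 0.7; 0 0 0 0 0 0 0.7; 0 0 0 0 0 0 0.7",
  force=25,
)

```text
t: 3.15
position: [0.495, -0.087, 0.0601]
eef_rot: [-90.0, -0.2, -9.7]
wrist_force: [0.8, 0.4, -0.1]
width: 0.0267
```

```bash
python3 - <<'E'
from h import *
_,W=cloud('wrist'); v,u=np.array((399,729))/1.5625
c=r.camera_info('wrist'); T=np.load('pics/last_wrist.npz')['T']@c['T_tool_cam']; f=192/np.tan(np.radians(c['fovy']/2))
w=T[:3,:3]@[(u-c['cx'])/f,(v-c['cy'])/f,1]; o=T[:3,3]; print('bore',o+w*(.044-o[2])/w[2])
q=W.reshape(-1,3); s=q[(abs(q[:,2]-.044)<.004)&(np.hypot(q[:,0]-.615,q[:,1]-.132)<.036)]
print(len(s),cv2.minAreaRect((s[:,:2]*1000).astype(np.float32)))
E
```

```text
bore [0.60969763 0.13113084 0.044     ]
1645 ((610.0155639648438, 132.1659698486328), (47.77619171142578, 47.039154052734375), 79.57933044433594)
```

Call:
play_rows(
  deltas="0 0 0 0 0 0 0.7; 0 0 0 0 0 0 0.7; 0 0 5 0 0 0 0.7; 0 0 15 0 0 0 0.7; 0 0 20 0 0 0 0.7; 0 0 20 0 0 0 0.7; 0 0 20 0 0 0 0.7; 0 0 20 0 0 0 0.7; 0 0 20 0 0 0 0.7; 0 0 20 0 0 0 0.7; 0 0 15 0 0 0 0.7; 0 0 10 0 0 0 0.7; 0 0 0 0 0 0 0.7; 0 0 0 0 0 0 0.7",
)

```text
t: 4.55
position: [0.5248, 0.0765, 0.06]
eef_rot: [-89.9, -0.4, -9.7]
wrist_force: [5.5, 1.4, 1.5]
width: 0.0218
```

Call:
play_rows(
  deltas="0 0 4 0 0 0 0.7; 0 0 3 0 0 0 0.7; 0 0 2 0 0 0 0.7; 0 0 0 0 0 0 0.7",
)

```text
t: 4.95
position: [0.5262, 0.0842, 0.06]
eef_rot: [-90.0, -0.4, -9.7]
wrist_force: [4.4, -1.9, 1.7]
width: 0.0218
```

Call:
play_rows(
  deltas="0 0 2 0 0 0 0.7; 0 0 2 0 0 0 0.7; 0 0 0 0 0 0 0.7",
)

```text
t: 5.25
position: [0.5265, 0.0861, 0.06]
eef_rot: [-90.2, -0.4, -9.7]
wrist_force: [3.7, -8.2, 2.6]
width: 0.0216
```

Call:
play_rows(
  deltas="0 0 2 0 0 0 0.7; 0 0 2 0 0 0 0.7; 0 0 0 0 0 0 0.7; 0 0 0 0 0 0 0.7",
)

```text
t: 5.65
position: [0.5265, 0.086, 0.0599]
eef_rot: [-90.6, -0.3, -9.6]
wrist_force: [1.0, -19.0, 4.9]
width: 0.0217
```

Call:
play_rows(
  deltas="0 0 -4 0 0 0 0.7; 0 0 -1 0 0 0 0; 0 0 0 0 0 0 0; 0 0 0 0 0 0 0; 0 0 0 0 0 0 0; 0 -20 0 0 0 0 0; 0 -40 0 0 0 0 0; 0 -40 0 0 0 0 0; 0 -25 0 0 0 0 0; 0 0 0 0 0 0 0; 0 0 0 0 0 0 0",
)

```text
t: 6.75
position: [0.5232, 0.088, 0.1832]
eef_rot: [-90.0, 0.0, -9.7]
wrist_force: [-0.6, 0.6, -1.2]
width: 0.0468
```

```bash
python3 - <<'E'
from h import *
p,d,T=snap('wrist'); cv2.imwrite('pics/w2.png',cv2.resize(p[:,:,::-1],(800,600)))
print(T.round(4)[:3,3]); _,W=cloud('wrist')
q=W.reshape(-1,3); s=q[(q[:,2]>.088)&(q[:,2]<.102)&(np.hypot(q[:,0]-.5265,q[:,1]-.0865)<.02)]
print(len(s),(s.min(0)+s.max(0))/2)
s=q[(abs(q[:,2]-.06)<.004)&(np.hypot(q[:,0]-.612,q[:,1]-.132)<.036)]
print(len(s),cv2.minAreaRect((s[:,:2]*1000).astype(np.float32)),np.median(s[:,2]))
E
```

```text
[0.5232 0.088  0.1832]
529 [0.52489904 0.08664148 0.09279258]
617 ((605.0486450195312, 132.92178344726562), (46.07301712036133, 55.14720916748047), 79.81928253173828) 0.05955169320074094
```

View pics/w2.png

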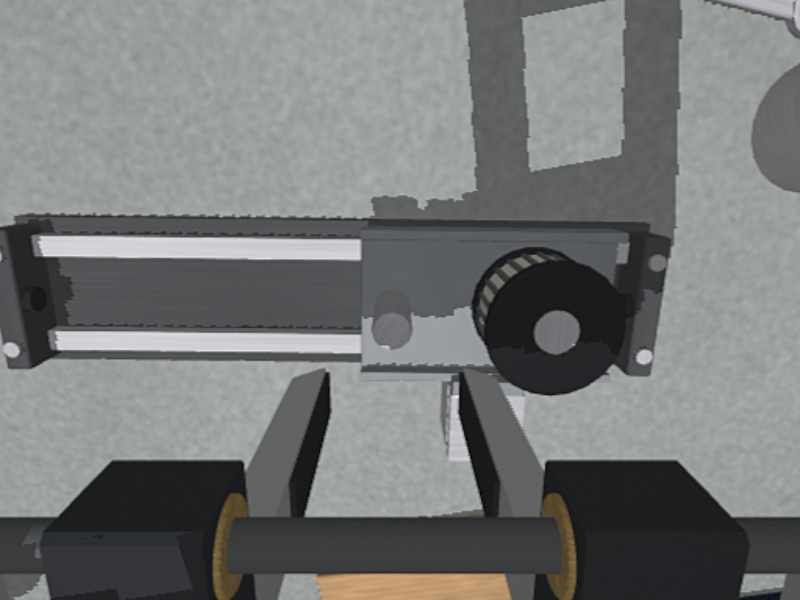

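The carrier now sits against the far stop, with the filter end at column 625 next to the stop block and the post top at (391,330). Next I'll look straight down at the lug's eye.

Call:
play_rows(
  deltas="19 0 15 0 0 0 0; 20 0 15 0 0 0 0; 20 0 15 0 0 0 0; 18 0 14 0 0 0 0; 0 0 0 0 0 0 0; 0 0 0 0 0 0 0; 0 0 0 0 0 0 0",
)

```text
t: 7.5
position: [0.6077, 0.1324, 0.1819]
eef_rot: [-90.1, 0.2, -9.7]
wrist_force: [-0.6, -0.3, 0.2]
width: 0.0468
```

```bash
cat >> h.py <<'E'
def wray(u,v,z):
    c=r.camera_info('wrist'); T=np.load('pics/last_wrist.npz')['T']@c['T_tool_cam']; f=192/np.tan(np.radians(c['fovy']/2))
    w=T[:3,:3]@[(u-c['cx'])/f,(v-c['cy'])/f,1]; o=T[:3,3]; return o+w*(z-o[2])/w[2]
E
python3 - <<'E'
from h import *
s,_=pose(); print(s['eef_rot'])
p,d,T=snap('wrist'); cv2.imwrite('pics/w3.png',cv2.resize(p[150:270,190:350,::-1],(800,600),interpolation=cv2.INTER_CUBIC))
print(T.round(4)[:3,3])
E
```

```text
[-90.05968447   0.19007253  -9.69638073]
[0.6077 0.1324 0.1819]
```

View pics/w3.png

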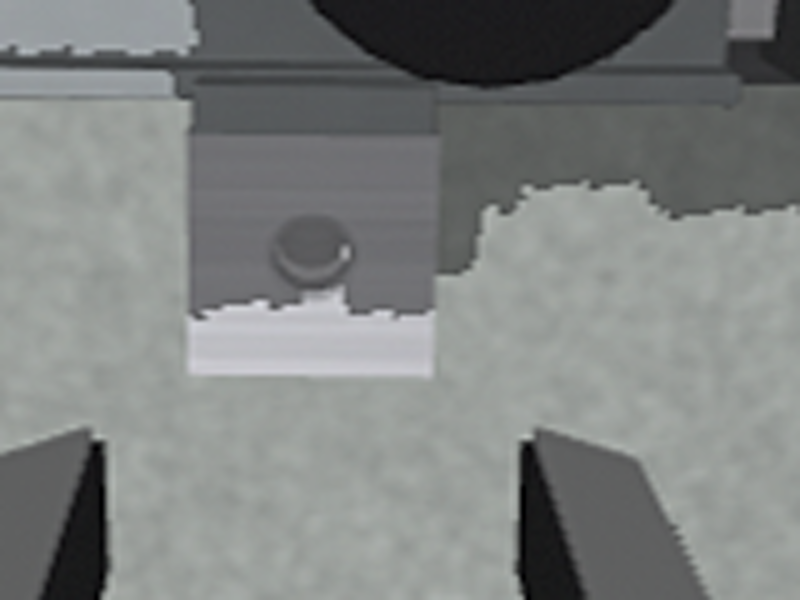

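The crop shows the lug's eye at (312,251), in line with the lug centre at (313,255). Moving over the long pin and looking from the same relative height.

Call:
play_rows(
  deltas="0 -20 -15 0 0 0 0; 0 -14 -35 0 0 0 0; -1 0 -45 0 0 0 0; -1 0 -45 0 0 0 0; -1 0 -45 0 0 0 0; -1 0 -45 0 0 0 0; -1 0 -45 0 0 0 0; -1 0 -45 0 0 0 0; -1 0 -45 0 0 0 0; -1 0 -45 0 0 0 0; 0 0 -45 0 0 0 0; 0 0 -40 0 0 0 0; 0 0 -20 0 0 0 0; 0 0 0 0 0 0 0; 0 0 0 0 0 0 0; 0 0 0 0 0 0 0",
)

```text
t: 9.15
position: [0.5153, -0.3713, 0.2175]
eef_rot: [-89.9, 0.0, -9.6]
wrist_force: [0.1, -0.0, -0.4]
width: 0.047
```

```bash
python3 - <<'E'
from h import *
print('eye',wray(252.0,199.8,.06))
s,_=pose(); print(s['eef_rot'])
p,d,T=snap('wrist'); cv2.imwrite('pics/w4.png',cv2.resize(p[150:270,190:350,::-1],(800,600),interpolation=cv2.INTER_CUBIC))
print(T.round(4)[:3,3]); _,W=cloud('wrist')
q=W.reshape(-1,3); s=q[(q[:,2]>.088)&(q[:,2]<.102)&(np.hypot(q[:,0]-.515,q[:,1]+.374)<.022)]
print(len(s),(s.min(0)+s.max(0))/2,np.ptp(s,axis=0))
E
```

```text
eye [0.60853077 0.13209796 0.06      ]
[-8.99418225e+01  9.14247200e-03 -9.57119799e+00]
[ 0.5153 -0.3713  0.2175]
500 [ 0.51227285 -0.37439986  0.09174027] [0.02307049 0.02319007 0.00728673]
```

View pics/w4.png

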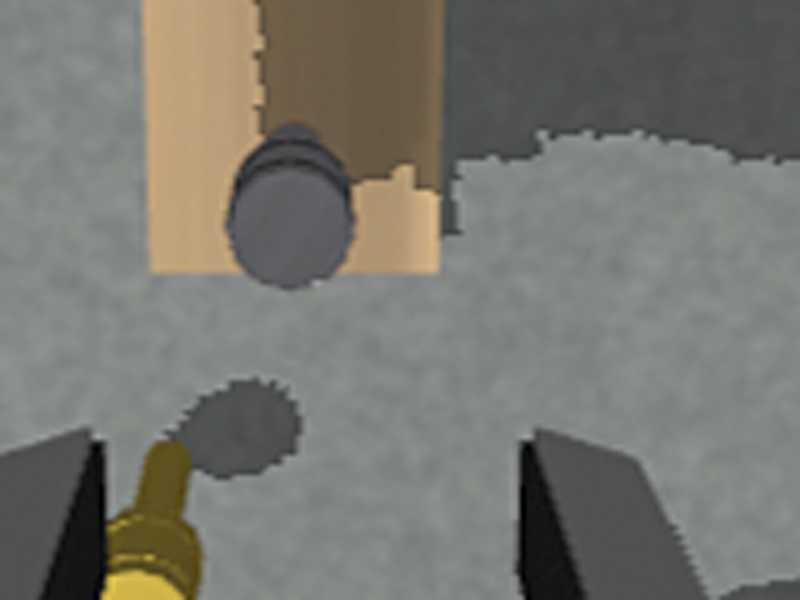

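```bash
python3 - <<'E'
from h import *
a=wray(247.8,194.8,.094); print('pin',a)
s,T=pose(); print(s['position'],s['eef_rot']); print('tool shift to pin mm',T[:3,:3].T@(a-T[:3,3])*1000)
E
```

```text
pin [ 0.51164844 -0.37456343  0.094     ]
[ 0.51537431 -0.37135273  0.21754608] [-8.99561774e+01  5.49538184e-03 -9.55137033e+00]
tool shift to pin mm [ -3.12961196 123.54344762  -3.87892766]
```

The head's top is at crop (291,226), slightly -y of the finger midline, and the yellow pin sits 65 mm off and clear of the fingers. Descending and gripping.

Call:
play_rows(
  deltas="-2.5 20 -4 0 0 0 0; 0 40 0 0 0 0 0; 0 40 0 0 0 0 0; 0 30 0 0 0 0 0; 0 15 0 0 0 0 0; 0 5 0 0 0 0 0; 0 0 0 0 0 0 0; 0 0 0 0 0 0 0; 0 0 0 0 0 0 0.7; 0 0 0 0 0 0 0.7; 0 0 0 0 0 0 0.7; 0 0 0 0 0 0 0.7; 0 0 0 0 0 0 0.7; 0 0 0 0 0 0 0.7",
  force=35,
)

```text
t: 10.6
position: [0.5121, -0.377, 0.0682]
eef_rot: [-90.0, -0.1, -9.7]
wrist_force: [-0.1, 1.2, 4.2]
width: 0.0238
```

Call:
play_rows(
  deltas="0 -10 0 0 0 0 0.7; 0 -30 0 0 0 0 0.7; 0 -40 0 0 0 0 0.7; 0 -30 0 0 0 0 0.7; 0 -10 10 0 0 0 0.7; 0 0 30 0 0 0 0.7; 0 0 40 0 0 0 0.7; 0 0 40 0 0 0 0.7; 0 0 40 0 0 0 0.7; 0 0 40 0 0 0 0.7; 0 0 40 0 0 0 0.7; 0 0 40 0 0 0 0.7; 0 0 40 0 0 0 0.7; 0 0 40 0 0 0 0.7; 0 0 40 0 0 0 0.7; 0 0 35 0 0 0 0.7; 0 0 25 0 0 0 0.7; 0 0 0 0 0 0 0.7; 0 0 0 0 0 0 0.7; 0 0 0 0 0 0 0.7",
)

```text
t: 12.6
position: [0.5882, 0.0755, 0.1866]
eef_rot: [-90.1, 0.1, -9.7]
wrist_force: [-0.2, -0.2, -2.0]
width: 0.0238
```

```bash
python3 - <<'E'
from h import *
s,T=pose(); print(s['position'],s['eef_rot'],s['width'],s['wrist_force'])
p,d,_=snap('side'); c=r.camera_info('side'); f=192/np.tan(np.radians(c['fovy']/2))
w=np.array(c['R'])@[*T[:2,3],.11]+c['t']; u,v=int(w[0]/w[2]*f+c['cx']),int(w[1]/w[2]*f+c['cy']); print(u,v)
a=cv2.resize(p[v-60:v+60,u-60:u+60,::-1],(600,600),interpolation=cv2.INTER_CUBIC); cv2.imwrite('pics/s5.png',a)
p,d,_=snap('wrist'); cv2.imwrite('pics/w5.png',cv2.resize(p[130:310,150:390,::-1],(800,600),interpolation=cv2.INTER_CUBIC))
E
```

```text
[0.58824784 0.07554145 0.18656721] [-90.05533457   0.09292708  -9.73215656] 0.023822411741836965 [-0.16217994 -0.20339328 -1.96405749]
241 169
```

View pics/s5.png

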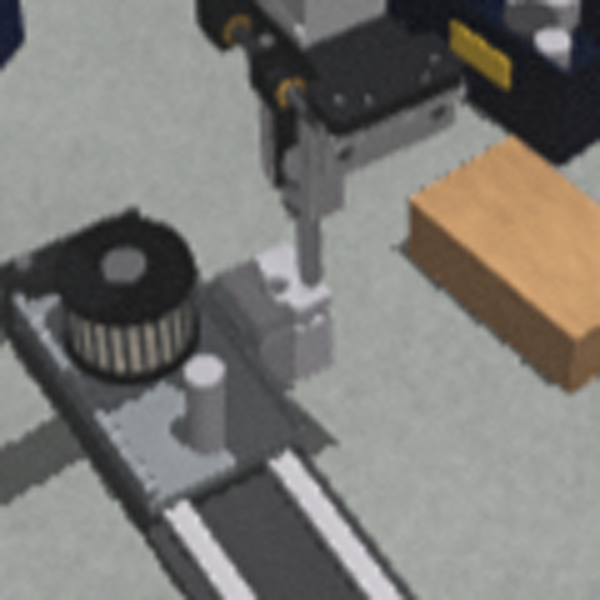

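View pics/w5.png

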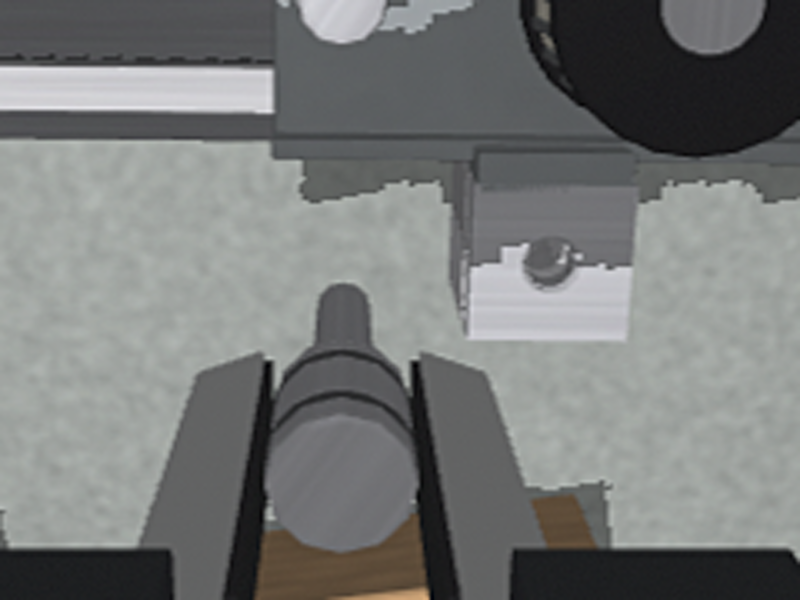

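The side crop shows the pin hanging upright in the grip, and the carrier home with the lug over the block. In the wrist crop, the eye is at (551,262), the head-top centre at (342,482) and the nose end at about (343,285).

```bash
python3 - <<'E'
from h import *
T=np.load('pics/last_wrist.npz')['T']; z=T[2,3]
px=lambda x,y:(150+(x+.5)*.3-.5,130+(y+.5)*.3-.5)
e=wray(*px(551,262),.06); h=wray(*px(342,482),z+.0258); n=wray(*px(343,286),z-.0642); n2=wray(*px(343,350),z-.0642+.056)
for k,a in(('eye',e),('head',h),('nose far edge',n),('head bottom far edge',n2)): print(k,a.round(4),'tool',(T[:3,:3].T@(a-T[:3,3])*1000).round(1))
_,W=cloud('wrist'); q=(W.reshape(-1,3)-T[:3,3])@T[:3,:3]*1000
s=q[(abs(q[:,0])<20)&(abs(q[:,2])<11)&(q[:,1]<66)&(q[:,1]>5)]; s=s[np.argsort(s[:,1])]
for lo in(10,20,30,40,50,58): 
    t=s[(s[:,1]>=lo)&(s[:,1]<lo+8)]; print(lo,len(t),'x min',np.percentile(t[:,0],5).round(1),'z',t[:,2].min().round(1),t[:,2].max().round(1))
s=q[(abs(q[:,0])<20)&(abs(q[:,2])<14)&(q[:,1]<-22)&(q[:,1]>-30)]; print('headtop',len(s),((s.min(0)+s.max(0))/2).round(1),np.median(s,0).round(1))
E
```

```text
eye [0.6092 0.1318 0.06  ] tool [ 11.  126.8  59.3]
head [0.588  0.0755 0.2126] tool [ -0.5 -25.8   0.1]
nose far edge [0.5863 0.076  0.1226] tool [-2.2 64.2  0.4]
head bottom far edge [0.5802 0.077  0.1786] tool [-8.5  8.2  0.3]Traceback (most recent call last):
  File "<stdin>", line 9, in <module>
    return _quantile_unchecked(
        a, q, axis, out, overwrite_input, method, keepdims, weights)
    return _ureduce(a,
                    func=_quantile_ureduce_func,
    ...<5 lines>...
                    overwrite_input=overwrite_input,
                    method=method)
    r = func(a, **kwargs)
    result = _quantile(arr,
                       quantiles=q,
    ...<2 lines>...
                       out=out,
                       weights=wgt)
    slices_having_nans = np.isnan(arr[-1, ...])
                                  ~~~^^^^^^^^^
IndexError: index -1 is out of bounds for axis 0 with size 0
```

Call:
play_rows(
  deltas="4 0 15 0 0 0 0.7; 4 0 20 0 0 0 0.7; 3.5 10 15 0 0 0 0.7; 0 18 9.3 0 0 0 0.7; 0 15 0 0 0 0 0.7; 0 0 0 0 0 0 0.7; 0 0 0 0 0 0 0.7; 0 0 0 0 0 0 0.7",
)

```text
t: 13.5
position: [0.6109, 0.1325, 0.1452]
eef_rot: [-90.0, -0.1, -9.7]
wrist_force: [0.1, 0.3, -2.0]
width: 0.0234
```

```bash
python3 - <<'E'
from h import *
p,d,T=snap('wrist'); cv2.imwrite('pics/w6.png',cv2.resize(p[150:270,190:350,::-1],(800,600),interpolation=cv2.INTER_CUBIC))
print(T[:3,3])
p,d,_=snap('side'); c=r.camera_info('side'); f=192/np.tan(np.radians(c['fovy']/2))
w=np.array(c['R'])@[.609,.132,.07]+c['t']; u,v=int(w[0]/w[2]*f+c['cx']),int(w[1]/w[2]*f+c['cy']); print(u,v)
cv2.imwrite('pics/s6.png',cv2.resize(p[v-30:v+30,u-30:u+30,::-1],(600,600),interpolation=cv2.INTER_CUBIC))
E
```

```text
[0.61093646 0.13252771 0.14516084]
234 163
```

View pics/w6.png

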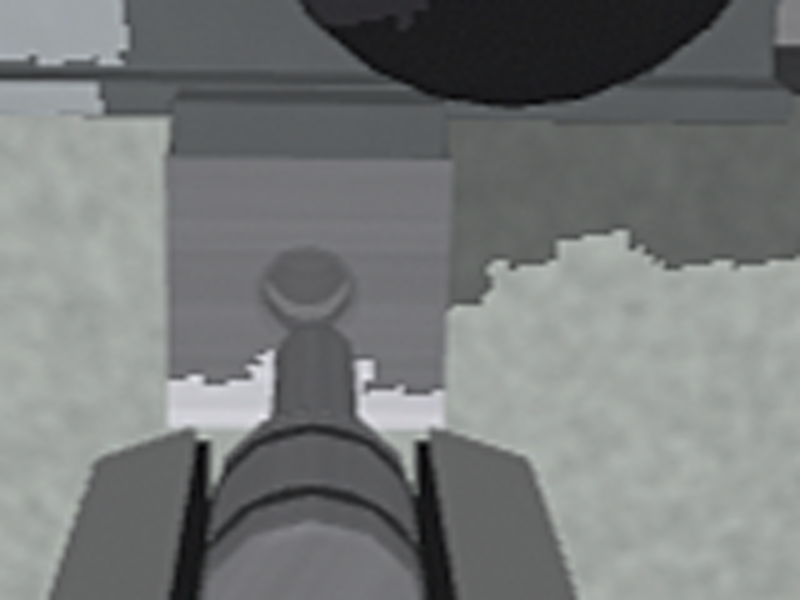

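View pics/s6.png

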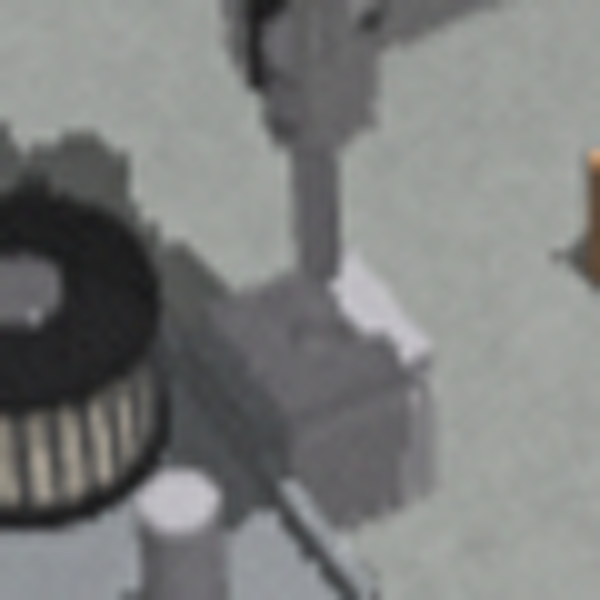

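```bash
python3 - <<'E'
from h import *
T=np.load('pics/last_wrist.npz')['T']; z=T[2,3]
g=lambda a:(T[:3,:3].T@(a-T[:3,3])*1000).round(1)
px=lambda x,y:(190+(x+.5)/5-.5,150+(y+.5)/5-.5)
for k,x,y,h in(('eye',308,286,.06),('lug +x edge',306,428,.06),('shank mid at tip',314.5,330,z-.064),('tip far edge',314.5,319,z-.064)): a=wray(*px(x,y),h);print(k,a.round(4),g(a))
sx=lambda x,y:(204+(x+.5)/10-.5,133+(y+.5)/10-.5)
for k,x,y,h in(('eye',316,332,.06),('tip',319,280,z-.063)): a=ray('side',*sx(x,y),h);print('side',k,a.round(4),g(a))
E
```

```text
eye [0.6081 0.1323 0.06  ] [-2.8 85.2 -0.7]
lug +x edge [0.6324 0.1278 0.06  ] [21.9 85.2 -1.1]
shank mid at tip [0.6089 0.1332 0.0812] [-2.2 64.   0.3]
tip far edge [0.6072 0.1335 0.0812] [-3.9 64.   0.3]
side eye [0.6111 0.1317 0.06  ] [ 0.2 85.2 -0.8]
side tip [0.6115 0.1298 0.0822] [ 1.  63.  -2.5]
```

The wrist crop has the eye at (308,286) and the shank mid-line at column 314. I need about -1.8 mm in x and -0.8 mm in z, then a careful descent.

Call:
play_rows(
  deltas="-1.8 0 -0.8 0 0 0 0.7; 0 8 0 0 0 0 0.7; 0 6 0 0 0 0 0.7; 0 4 0 0 0 0 0.7; 0 3 0 0 0 0 0.7; 0 2 0 0 0 0 0.7; 0 0 0 0 0 0 0.7; 0 0 0 0 0 0 0.7",
)

```text
t: 14.4
position: [0.6086, 0.1325, 0.1215]
eef_rot: [-90.0, -0.0, -9.7]
wrist_force: [-0.2, 1.2, -2.1]
width: 0.0236
```

Call:
play_rows(
  deltas="0 3 0 0 0 0 0.7; 0 3 0 0 0 0 0.7; 0 2 0 0 0 0 0.7; 0 0 0 0 0 0 0.7",
)

```text
t: 14.8
position: [0.608, 0.1324, 0.1128]
eef_rot: [-90.0, 0.1, -9.7]
wrist_force: [-0.6, -0.6, -1.9]
width: 0.0234
```

Call:
play_rows(
  deltas="0 4 0 0 0 0 0.7; 0 4 0 0 0 0 0.7; 0 4 0 0 0 0 0.7; 0 0 0 0 0 0 0.7",
)

```text
t: 15.2
position: [0.6079, 0.1323, 0.1004]
eef_rot: [-90.0, 0.1, -9.7]
wrist_force: [-0.2, 0.1, -2.0]
width: 0.0234
```

Tip at 36 mm, so it's inside the bore with no contact force. Going down to the seat.

Call:
play_rows(
  deltas="0 6 0 0 0 0 0.7; 0 8 0 0 0 0 0.7; 0 6 0 0 0 0 0.7; 0 5 0 0 0 0 0.7; 0 3 0 0 0 0 0.7; 0 2 0 0 0 0 0.7; 0 0 0 0 0 0 0.7; 0 0 0 0 0 0 0.7",
)

```text
t: 16.0
position: [0.6084, 0.1326, 0.0715]
eef_rot: [-90.0, 0.0, -9.7]
wrist_force: [-0.6, -0.2, -1.5]
width: 0.0233
```

Call:
play_rows(
  deltas="0 2 0 0 0 0 0.7; 0 1 0 0 0 0 0.7; 0 1 0 0 0 0 0.7; 0 0 0 0 0 0 0.7; 0 0 0 0 0 0 0.7",
)

```text
t: 16.5
position: [0.6086, 0.1325, 0.0684]
eef_rot: [-90.0, -0.0, -9.7]
wrist_force: [-2.8, 0.2, 5.8]
width: 0.023
```

Head seated (vertical force went from -2 to +6 N). Opening and retreating upward.

Call:
play_rows(
  deltas="0 0 0 0 0 0 0; 0 0 0 0 0 0 0; 0 0 0 0 0 0 0; 0 0 0 0 0 0 0; 0 -15 0 0 0 0 0; 0 -35 0 0 0 0 0; 0 -40 0 0 0 0 0; 0 -30 0 0 0 0 0; -20 0 -30 0 0 0 0; -40 0 -30 0 0 0 0; -30 0 -30 0 0 0 0; 0 0 0 0 0 0 0; 0 0 0 0 0 0 0",
)

```text
t: 17.8
position: [0.5048, 0.0586, 0.1887]
eef_rot: [-90.0, -0.1, -9.8]
wrist_force: [-0.0, 1.0, 0.5]
width: 0.0469
```

```bash
python3 - <<'E'
from h import *
s,T=pose(); print(s['position'],s['wrist_force'],s['width'],s['t'])
p,d,_=snap('wrist'); cv2.imwrite('pics/w7.png',cv2.resize(p[:,:,::-1],(800,600)))
_,W=cloud('wrist'); q=W.reshape(-1,3); a=q[(q[:,2]>.08)&(q[:,2]<.11)&(np.hypot(q[:,0]-.609,q[:,1]-.132)<.02)]
print(len(a),np.percentile(a[:,2],90) if len(a) else 0,(a.min(0)+a.max(0))/2 if len(a) else 0)
b=q[(q[:,2]>.088)&(q[:,2]<.102)&(np.hypot(q[:,0]-.5265,q[:,1]-.0865)<.02)]; print('post',len(b),(b.min(0)+b.max(0))/2 if len(b) else 0)
E
```

```text
[0.50484005 0.05863135 0.18873055] [-0.01312437  0.95152284  0.49246544] 0.04685075688045699 17.8
222 0.093858859795092 [0.60310001 0.1353394  0.08760142]
post 501 [0.52498493 0.08661029 0.09291777]
```

View pics/w7.png

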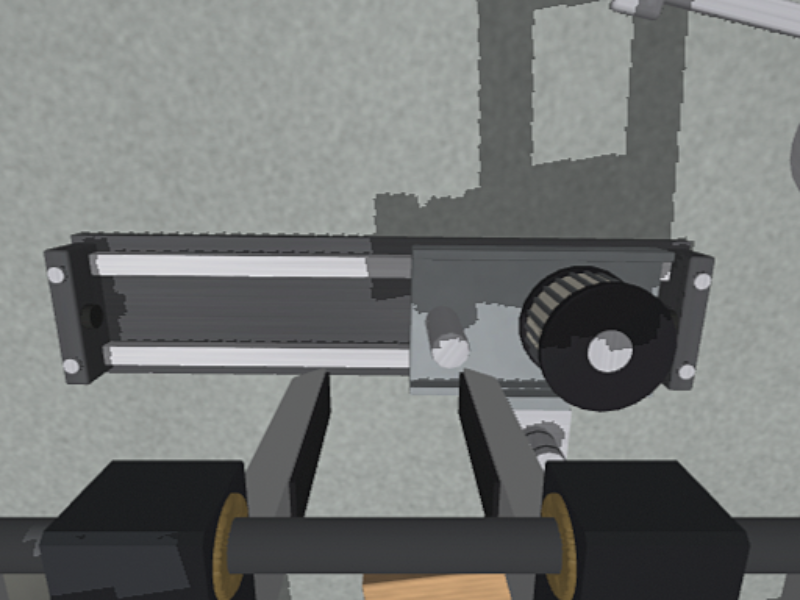

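The carrier is still home: its end is at the stop near column 670 and the post reads (.525,.0866), unchanged. The pin head at (545,445) stands on the lug with its top at 93.9 mm, against 94 expected when seated. The gripper is clear of everything, so I'm handing in.

```bash
python3 -c "
from rig import r
print(r.finish_job())"
```

```text
the job is handed in; nothing more can be done
None
```

I slid the carrier home against the station-end stop. Then I put the long pin down through the lug's eye into the station block, let go and handed the job in at 17.8 s. No verdict was reported.

**Carrier:** I gripped the push post and drew the carrier along until the force rose to 19 N with no further travel. The last look showed the post in the same place as before the pin work.

**Pin:** It met no contact force on the way down until the head seated, when the vertical force went from -2 to +6 N. After I let go, the head's top read 93.9 mm, against 94 mm expected when seated. I judged tilt and centring only from how freely it went in; I did not measure them after release.

**Disagreements:**
- **Camera offset:** The top and wrist cameras differed by about 5 mm in x on the station block. I relied on wrist readings relative to the held pin.
- **Starting position:** The carrier's travel came to about 178 mm instead of 200, so it seems to have started about 22 mm off its starting stop.

**Other items:** I did not touch the short pin, the yellow look-alike or the other bench items on purpose. I did not re-measure their positions at the end.

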